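# Set the welding square against a clamped tube and hold the hold-down lever

### The job

Set up the corner for tack welding: lay the loose slotted steel square flat on the table with the outer edge of its shorter leg flush against the near side of the clamped square tube, its longer leg pointing towards you on the left of the hold-down lever, so that the open part of the shorter leg lies under the lever's foot. Then press the spring-return lever down by its cross bar until the lever is level, so that its sprung foot clamps the square and is pushed in about half-way (7 mm); keep it so for three seconds and finish still holding it down. Leave the other things where they are.

Things in the scene. Friction and masses are not known exactly. Their poses are not given: they have to be found in the camera images.
- square_leg (a point): Loose flat steel L-square, 10 mm thick, 0.33-0.57 kg, slotted legs. This point: middle of the longer leg (150 x 32 mm), half-way up. y runs along that leg to the corner end (75 mm off; free end at -75), z up. Longer leg: x -16 to 16 mm. Shorter leg: x -16 to 84, y 43 to 75 mm. Mass centre about x 20, y 20 mm. Grip across the longer leg, 32 mm wide.
- square_edge (a point): Middle of the outer 100 mm edge of the square's shorter leg, half-way up (x 34, y 75 mm in square_leg's frame). Same axes as square_leg: y points straight out of this edge.
- tube_face (a point): Point on the near side of the fixed, strapped-down steel tube (40 x 40 mm, along y from -80 to 130 mm), 5 mm above the table, on the lever's line. x points into the tube (near side: x = 0), y left along it, z up. The foot comes down at x -16, y 0. Job done: square_edge at x 0, y 20 mm (0 to 38 will do), the square's y axis along this x axis.
- pivot (a point): Axis of the lever, 62 mm above the table, 96 mm behind the tube's near side, on the fixed stand behind the tube; the lever turns about this frame's y. Same axes as tube_face. The stand reaches 155 mm behind the near side and 90 mm to either side of the lever; its straps stand 66 mm high, its cheeks 87 mm.
- grip_bar (a point): Centre of the rubber cross bar at the lever's end (22 mm thick, 74 mm long, parallel to the tube), to be pressed from above or pinched. Radius 190 mm about the pivot. Raised: 196 mm above the table, 38 mm in front of the tube's near side. Lever level: 62 mm above the table, 94 mm in front of it.
- lever (a joint): Angle of the spring-return lever, rad: 0 raised 45 degrees (rest), grows as pressed, 0.785 level, 0.87 end stop. Rises again when let go. Takes about 2 to 5 N at the cross bar until the foot meets the square, about 10 N when level on it.
- foot (a joint): How far the sprung foot is pushed in, m: 0 out, 0.014 end stop. It is a 26 mm round rubber pad on a plunger in the lever, 112 mm from the pivot. On the 10 mm square it touches at lever 0.72 rad and is 0.007 in when the lever is level (about 12 N, 1.5 N per mm); 0.003 to 0.011 will do.
- next_tube_mid (a point): Centre of a loose offcut of square tube, 30 x 80 x 30 mm, the next part to be welded; leave it alone.
- plate: Loose steel practice plate, 100 x 150 x 8 mm, with a weld seam; origin under its centre; leave it alone.
- nozzle_mid (a point): Centre of a loose copper gas nozzle, 25 mm diameter, 58 mm tall, standing; leave it alone.

How it is judged:
By the outcome, as a careful person would: the job done as asked, in the order asked, and still so for the second after the job is handed in, while the arm keeps its last pose, push and grip.
It also fails if it takes over 69 s, if anything falls off the work surface, if the arm or the gripper's body presses on something with over 40 N, if the wrist force passes 120 N, or if a joint passes its speed limit or range.

### The arm

A 6-joint arm with a two-finger parallel gripper is mounted at the origin on a cart in front of the work surface, level with it; the furniture and walls round the work are solid. World frame = base frame: x ahead of the robot, y to its left, z up, the work surface at z = 0. Lengths are in m, angles in rad, forces in N, time in s.
With the tool pointing down it reaches from about 0.325 to 0.85 m from the base axis. Payload 4.4 kg.
Tool frame: the origin (TCP) lies midway between the tips of the shut fingers; the grasp point (between the pads) lies 19 mm behind it (grip_depth is the distance from the TCP to the grasp point, in m); z points along the fingers, x is the direction in which the jaws open and shut, and the axes are right-handed (so a half turn about z gives the same grasp; the last joint's range is limited). The gripper opens to 94 mm and grips with 3 to 60 N. Pads are 16 mm wide; open, the fingers measure 119 mm over their backs; the gripper's body (75 mm by 177 mm) begins 78 mm behind the grasp point.
Start: joints at [0.999, 0.207, 1.542, -0, 1.393, -0.15], TCP at [0.235, 0.525, 0.205] pointing down, gripper open.
Joint ranges: [-2.73, 2.73], [-0.86, 2.22], [0.23, 2.46], [-1.11, 4.25], [0.08, 2.63], [-2.82, 2.82]. Speed limits (rad/s): [2.79, 2.79, 3.14, 3.14, 3.14, 3.14].

### API

Orientations are given as a unit quaternion [x, y, z, w].
In Python, from workcell import * gives the robot as it stands.
- The arm moves only by the tool servo_tool, never from a script. Its argument "moves" is a list of rows, each a list of 7 numbers: the opening, from 0 (shut) to 1 (fully open), then the shift along the tool's x, y, z in cm, then the turn, a rotation vector about the tool's x, y, z in rad. In form: [[jaw, x, y, z, wx, wy, wz], ...]. A call has 1 to 20 rows; each row is the pose to reach, as a shift and turn from the pose commanded when the call began, along the tool's axes at that moment; what a row does not reach only later rows make up. A row lasts 1/10 s, in which the tool goes at most 50 mm and 8.59 degrees, less where a joint would pass 70% of its speed; a pose out of reach is approached as far as the arm can. A call with a gripper value outside its range is refused whole. The fingers move at their own pace and stop on an object; "force" is the grip in N (left out, the last holds). Time passes only in rows, so rows that repeat a pose let the fingers close. It gives the time, the measured TCP pose, the force and the opening at its end, in the units of the state.
- state(): the state, without advancing time (a new reading comes with each control period).
- read_camera(name): name is "side" or "top" or "wrist"; returns (picture, depth): 480x640x3 uint8, red, green, blue; 480x640 float32, m along the optical axis (not along the pixel's ray), 0 where there is no reading.
- calibration(name): a dict with "intrinsics" (3x3 intrinsics, pixels), "R" (3x3) and "t" (3): a world point X has camera coordinates R X + t; the wrist camera has in their place "mount" (4x4, takes a point from camera to tool coordinates, whose origin is the TCP and whose axes are the tool frame's). Camera axes: x right, y down, z forward; pixel columns grow to the right and rows downward; lengths in m; the calibration is good to about 2 mm. A picture is of the moment at which its call begins: read the wrist's pose just before it. calibration takes no time and is no camera call.
- finish_job(): hands the job in, once; it reports no verdict.
Trained networks look in the newest picture that a camera, given by its name, has taken for a name from the list of things; names that differ only in an ending like _2 or _b are one class to them, and where a whole thing is asked for, a point or a joint stands for the part that bears it (a point fixed in the world has none). Each returns a list of dicts, best first, with "confidence" (0 to 1); they miss things now and then, are a little off and sometimes report something else, mostly with a low value. They report only what shows in the picture. A call takes as long as a camera call.
- outline_of(camera, target): "mask" (480x640 bool, what is visible of it).
- spot_point(camera, target): "position" ([x, y, z] in m, in world coordinates, good to about 4 mm: a listed point, or the origin of a listed thing).
The state is a dict: "clock": time; "joint_pos": joint angles; "qvel": joint speeds; "joint_efforts": joint torques, N m; "eef_pos": TCP position; "ee_rot": TCP orientation; "ft_force": force on the tool from outside, world axes, zero at the start; "wrist_torque": the same for the moment, N m; "finger_gap": finger opening in m.
Only numpy, scipy, OpenCV 4.12 (cv2) and the standard library are available. Lean on these libraries where they do the work, as an engineer would, in place of code of your own. Each camera call takes 0.05 s, during which the arm holds its last target. There are 200 camera calls.

## Working session

There is one attempt and no reset: what is moved stays moved. The work goes in short steps, Python scripts to look and compute and a tool call to move; the robot and the scene stay as the last step left them, time stands still between calls to the robot, and variables do not carry over. Pictures are saved under pics/ and viewed, about 8 in all and at most 12, crops included, and the job is handed in when it is done.

Besides the shell and the picture viewer there is one more tool, called as name(argument=value, ...) on one line, values as JSON. servo_tool: Moves the arm, as the interface text tells. Its arguments: {"type":"object","properties":{"moves":{"type":"array"},"force":{"type":"number"}},"required":["moves"]}

```bash
mkdir -p pics; cat > h.py <<'E'
from workcell import *
import numpy as np, cv2
from scipy.spatial.transform import Rotation as Ro
def cam(n):
    s=state(); im,d=read_camera(n); return s,im,d
def world(n,s,u,v,z):
    c=calibration(n); K=np.array(c["intrinsics"])
    p=np.stack([(u-K[0,2])*z/K[0,0],(v-K[1,2])*z/K[1,1],z],-1)
    if n=="wrist":
        M=np.array(c["mount"]); p=p@M[:3,:3].T+M[:3,3]
        return p@Ro.from_quat(s["ee_rot"]).as_matrix().T+np.array(s["eef_pos"])
    return (p-np.array(c["t"]))@np.array(c["R"])
def save(n,im): cv2.imwrite("pics/"+n,im[:,:,::-1])
E
python3 - <<'E'
from h import *
s=state(); print(s)
for n in("top","side"):
    s,im,d=cam(n); save(n+"1.png",im)
    for t in("square_leg","square_edge","tube_face","pivot","grip_bar","next_tube_mid","plate","nozzle_mid"):
        print(n,t,[(np.round(r["position"],3),round(r["confidence"],2)) for r in spot_point(n,t)[:2]])
E
```

```text
{'clock': 0.0, 'joint_pos': array([ 9.98492925e-01,  2.07421618e-01,  1.54292543e+00,  8.79016799e-08,
        1.39352368e+00, -1.50505858e-01]), 'qvel': array([-0.00087385, -0.00017869,  0.00091473, -0.00028479,  0.0005813 ,
       -0.00066627]), 'joint_efforts': array([ 5.72409335e-04, -3.70870793e+01, -2.81418943e+01,  6.99440134e-02,
        3.60979093e-02, -1.83750949e-04]), 'eef_pos': array([0.23497717, 0.523912  , 0.20430345]), 'ee_rot': array([ 8.39463905e-01,  5.43414257e-01, -1.03819318e-03,  4.68562921e-04]), 'ft_force': array([-0.96669718,  0.2640004 ,  0.51945083]), 'wrist_torque': array([-0.00084784, -0.04097121,  0.02718567]), 'finger_gap': 0.09388545583741964}
top square_leg [(array([0.436, 0.297, 0.005]), 0.61)]
top square_edge [(array([0.514, 0.29 , 0.001]), 0.96)]
top tube_face []
top pivot [(array([ 0.672, -0.111,  0.058]), 0.82)]
top grip_bar [(array([ 0.542, -0.1  ,  0.195]), 0.57)]
top next_tube_mid [(array([ 0.675, -0.114,  0.059]), 0.61), (array([ 0.438, -0.288,  0.012]), 0.6)]
top plate [(array([ 0.602, -0.301, -0.003]), 0.8)]
top nozzle_mid [(array([ 0.419, -0.19 ,  0.022]), 0.52)]
side square_leg [(array([0.436, 0.298, 0.009]), 0.73)]
side square_edge [(array([0.513, 0.292, 0.004]), 0.65)]
side tube_face [(array([ 0.582, -0.102,  0.007]), 0.93)]
side pivot [(array([ 0.677, -0.116,  0.06 ]), 0.72), (array([0.517, 0.292, 0.005]), 0.47)]
side grip_bar [(array([ 0.541, -0.095,  0.198]), 0.6), (array([ 0.672, -0.114,  0.06 ]), 0.31)]
side next_tube_mid [(array([ 0.436, -0.286,  0.012]), 0.73)]
side plate [(array([ 0.602, -0.305,  0.002]), 0.78)]
side nozzle_mid [(array([ 0.419, -0.184,  0.032]), 0.78), (array([ 0.438, -0.288,  0.013]), 0.67)]
```

View pics/top1.png

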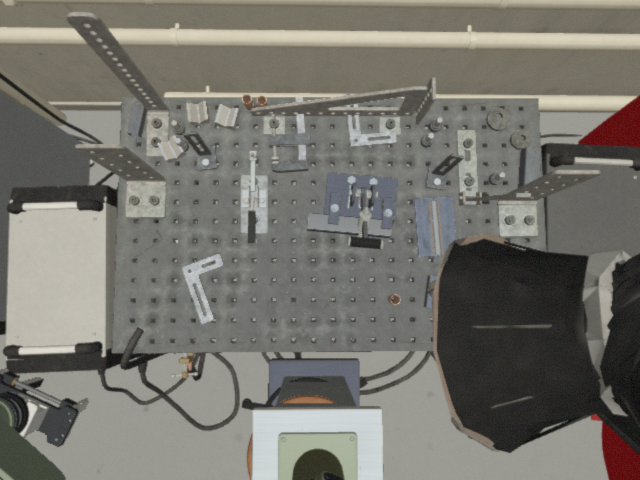

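View pics/side1.png

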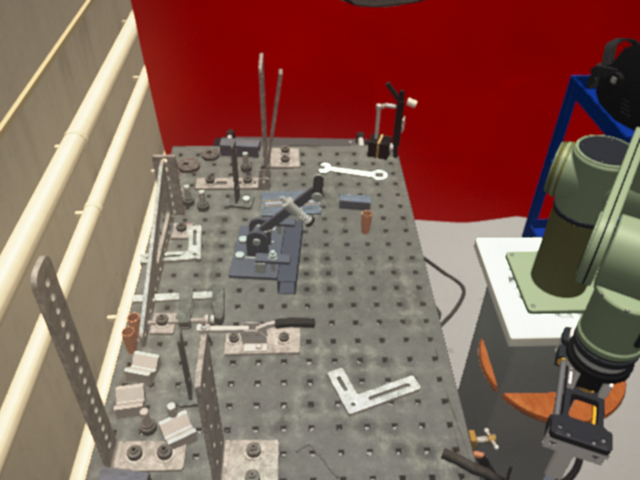

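```bash
python3 - <<'E'
from h import *
c=calibration("top");print(c)
s,im,d=cam("top")
v,u=np.mgrid[:480,:640]; P=world("top",s,u,v,d)
np.save("P.npy",P)
for t in("square_leg","plate","next_tube_mid","nozzle_mid","grip_bar"):
    for r in outline_of("top",t)[:1]:
        m=r["mask"]&(d>0); q=P[m]; print(t,r["confidence"],m.sum(),np.round(np.percentile(q,[2,50,98],axis=0),3).tolist())
        if t=="square_leg":
            cnt=max(cv2.findContours(r["mask"].astype('uint8'),0,1)[0],key=cv2.contourArea)
            ap=cv2.approxPolyDP(cnt,5,True)[:,0]; print(ap.tolist(),[np.round(P[y,x],3).tolist() for x,y in ap])
# tube near top edge: height map
m=(P[...,2]>.030)&(P[...,2]<.048)&(P[...,0]>.5)&(P[...,0]<.7)&(P[...,1]>-.25)&(P[...,1]<.1)&(d>0)
q=P[m]
for y in np.arange(-.2,.06,.02):
    k=q[abs(q[:,1]-y)<.004]
    if len(k): print(round(y,2),np.round(np.percentile(k[:,0],[1,5,95]),4),np.round(np.median(k[:,2]),3))
E
```

```text
{'intrinsics': array([[491.70157697,   0.        , 317.2454583 ],
       [  0.        , 491.70157697, 238.66069675],
       [  0.        ,   0.        ,   1.        ]]), 'R': array([[-1.87333961e-03, -9.99828344e-01,  1.84329460e-02],
       [-9.94577085e-01, -5.38920591e-05, -1.04002011e-01],
       [ 1.03985152e-01, -1.85278168e-02, -9.94406259e-01]]), 't': array([9.65066999e-04, 5.66982993e-01, 1.19455758e+00])}
square_leg 0.59 1096 [[0.367, 0.243, -0.0], [0.47, 0.291, 0.011], [0.525, 0.332, 0.016]]
[[219, 254], [182, 267], [202, 322], [213, 315], [199, 276], [223, 264]] [[0.53, 0.247, 0.008], [0.498, 0.339, 0.009], [0.362, 0.286, 0.01], [0.378, 0.26, 0.003], [0.475, 0.298, 0.002], [0.505, 0.236, 0.012]]
plate 0.96 2122 [[0.53, -0.348, 0.002], [0.607, -0.298, 0.007], [0.674, -0.252, 0.012]]
next_tube_mid 0.53 202 [[0.398, -0.29, 0.001], [0.432, -0.275, 0.028], [0.476, -0.125, 0.649]]
nozzle_mid 0.67 102 [[0.406, -0.316, -0.771], [0.417, -0.193, 0.04], [0.43, -0.174, 0.062]]
grip_bar 0.6 779 [[0.531, -0.131, 0.071], [0.569, -0.102, 0.175], [0.681, -0.065, 0.211]]
-0.18 [0.573  0.5744 0.6578] 0.043
-0.16 [0.5748 0.5759 0.6603] 0.042
-0.14 [0.5767 0.5777 0.6138] 0.042
-0.1 [0.5799 0.5807 0.619 ] 0.041
-0.08 [0.5826 0.5839 0.6558] 0.041
-0.06 [0.5836 0.5849 0.6209] 0.042
-0.04 [0.5853 0.5854 0.6746] 0.042
-0.02 [0.5874 0.5882 0.6253] 0.041
-0.0 [0.5895 0.5903 0.6263] 0.042
0.02 [0.5915 0.5922 0.6291] 0.042
```

Both views agree. The square lies at left (top px 182–223, 254–322), yawed about 20°. The tube and stand are at px 307–395, 175–240, yawed about −5°, with the lever raised over them. A toggle clamp (px 250, 240) sits between the two, so I'll pass in front of it.

```bash
cat >> h.py <<'E'
def go(p,yaw):
    "shift (cm) and turn to a tool-down pose whose x axis has this yaw (deg)"
    s=state(); R=Ro.from_quat(s["ee_rot"])
    a=np.radians(yaw); x=np.array([np.cos(a),np.sin(a),0]); z=np.array([0,0,-1.]); T=Ro.from_matrix(np.stack([x,np.cross(z,x),z],1))
    print("t",round(s["clock"],2),"at",np.round(s["eef_pos"],4),"F",np.round(s["ft_force"],1),"gap",round(s["finger_gap"],4))
    print("shift",np.round(R.inv().apply(np.array(p)-s["eef_pos"])*100,2),"turn",np.round((R.inv()*T).as_rotvec(),3))
E
python3 - <<'E'
from h import *
go([.408,.286,.2],110.5); print(calibration("wrist")["mount"])
P=np.load("P.npy")
m=(P[...,2]>.015)&(P[...,2]<.3)&(P[...,1]>.02)&(P[...,1]<.25)&(P[...,0]>.3)&(P[...,0]<.6); print(P[m].min(0),P[m].max(0))
E
```

```text
t 1.2 at [0.2354 0.5246 0.2054] F [-0.8  1.2 -0.8] gap 0.0939
shift [-14.7   25.51   0.54] turn [-0.    0.   -0.78]
[[ 9.99999200e-01  9.51398674e-04 -8.33544965e-04 -6.79130805e-04]
 [-7.30473131e-04  9.72358016e-01  2.33493800e-01 -6.68063966e-02]
 [ 1.03264982e-03 -2.33493004e-01  9.72357933e-01 -1.79401203e-01]
 [ 0.00000000e+00  0.00000000e+00  0.00000000e+00  1.00000000e+00]]
[0.50235889 0.02096819 0.01505071] [0.59960207 0.24590744 0.07252146]
```

servo_tool(moves=[[1, -14.7, 25.5, 0.5, 0, 0, -0.78], [1, -14.7, 25.5, 0.5, 0, 0, -0.78], [1, -14.7, 25.5, 0.5, 0, 0, -0.78], [1, -14.7, 25.5, 0.5, 0, 0, -0.78], [1, -14.7, 25.5, 0.5, 0, 0, -0.78], [1, -14.7, 25.5, 0.5, 0, 0, -0.78], [1, -14.7, 25.5, 0.5, 0, 0, -0.78], [1, -14.7, 25.5, 0.5, 0, 0, -0.78], [1, -14.7, 25.5, 0.5, 0, 0, -0.78], [1, -14.7, 25.5, 0.5, 0, 0, -0.78], [1, -14.7, 25.5, 0.5, 0, 0, -0.78]])

```text
clock: 2.3
eef_pos: [0.4072, 0.2871, 0.2005]
ee_rot: [0.569, 0.822, 0.0, -0.0]
ft_force: [-0.6, -0.8, -0.4]
finger_gap: 0.0943
```

```bash
cat >> h.py <<'E'
def square(name,z=.01,lift=0):
    "square_leg pose from the wrist picture: fit of the L outline to the mask on the plane z"
    from scipy.optimize import minimize
    s,im,d=cam("wrist"); save(name,im)
    r=outline_of("wrist","square_leg"); m=r[0]["mask"].astype('uint8')
    c=calibration("wrist"); K=np.array(c["intrinsics"]); M=np.array(c["mount"])
    Rw=Ro.from_quat(s["ee_rot"]).as_matrix(); Rc=Rw@M[:3,:3]; o=Rw@M[:3,3]+s["eef_pos"]
    cnt=max(cv2.findContours(m,0,1)[0],key=cv2.contourArea)[:,0]
    inn=(cnt[:,0]>3)&(cnt[:,0]<636)&(cnt[:,1]>3)&(cnt[:,1]<476)
    D=np.column_stack([cnt,np.ones(len(cnt))])[inn]@np.linalg.inv(K).T@Rc.T
    Q=(o+D*((z-o[2])/D[:,2])[:,None])[:,:2]
    L=np.array([[-16,-75],[16,-75],[16,43],[84,43],[84,75],[-16,75]])/1000.
    A=L; B=np.roll(L,-1,0)
    def res(p):
        R=np.array([[np.cos(p[2]),-np.sin(p[2])],[np.sin(p[2]),np.cos(p[2])]])
        q=(Q-p[:2])@R
        t=np.clip(((q[:,None]-A)*(B-A)).sum(2)/((B-A)**2).sum(1),0,1)
        return np.linalg.norm(q[:,None]-A-t[...,None]*(B-A),axis=2).min(1)
    return s,im,r[0]["confidence"],Q,res
def fit(res,p0):
    from scipy.optimize import least_squares
    f=least_squares(res,p0,loss="soft_l1",f_scale=.002); return f.x,np.median(res(f.x))
E
python3 - <<'E'
from h import *
s,im,c,Q,res=square("w1.png")
p,e=fit(res,[.436,.297,np.radians(-69.5)]); 
p,e=fit(res,[.436,.297,np.radians(-69.5)]) if 0 else (p,e)
print(c,p,np.degrees(p[2])+90,e)
y=p[2]+np.pi/2; print("yaw y",np.degrees(y)); 
print([ (t,np.round(r["position"],3),r["confidence"]) for t in("square_leg","square_edge") for r in spot_point("wrist",t)[:1]])
g=p[:2]-.03*np.array([np.cos(y),np.sin(y)]); print(g); go([*g,.004],np.degrees(y)+90)
E
```

```text
0.86 [ 0.43247263  0.29544897 -1.2095197 ] 20.69962618956332 0.0010075221152639913
yaw y 20.69962618956332
[('square_edge', array([0.516, 0.292, 0.005]), 0.94)]
[0.40440924 0.28484491]
t 2.5 at [0.4074 0.2867 0.2005] F [-0.3  0.4 -0.3] gap 0.0938
shift [-0.07 -0.35 19.65] turn [-0.    -0.    -0.002]
```

View pics/w1.png

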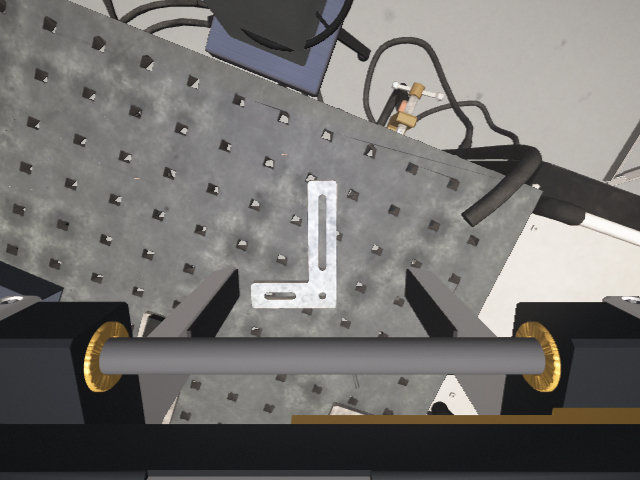

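The wrist view shows the square centred between the open fingers, long leg at px (308–337, 180–308), and the fit residual is 1 mm. I'll go down and grip.

servo_tool(moves=[[1, -0.1, -0.3, 4, 0, 0, 0], [1, -0.1, -0.3, 8, 0, 0, 0], [1, -0.1, -0.3, 12, 0, 0, 0], [1, -0.1, -0.3, 15.5, 0, 0, 0], [1, -0.1, -0.3, 18, 0, 0, 0], [1, -0.1, -0.3, 19.3, 0, 0, 0], [1, -0.1, -0.3, 19.7, 0, 0, 0], [0.3, -0.1, -0.3, 19.7, 0, 0, 0], [0.2, -0.1, -0.3, 19.7, 0, 0, 0], [0.2, -0.1, -0.3, 19.7, 0, 0, 0], [0.2, -0.1, -0.3, 19.7, 0, 0, 0], [0.2, -0.1, -0.3, 19.7, 0, 0, 0], [0.2, -0.1, -0.3, 19.7, 0, 0, 0], [0.2, -0.1, -0.3, 19.7, 0, 0, 0]], force=50)

```text
clock: 3.9
eef_pos: [0.4055, 0.2841, 0.0036]
ee_rot: [0.57, 0.822, 0.0, 0.0]
ft_force: [-0.1, -0.0, 0.4]
finger_gap: 0.0415
```

```bash
python3 - <<'E'
from h import *
# tube frame
yaw=-5.3; a=np.radians(yaw); X=np.array([np.cos(a),np.sin(a)]); Y=np.array([-X[1],X[0]]); O=np.array([.581,-.102])
for dx in(-.19,-.15,-.105): 
    g=O+X*dx+Y*.054; print(dx,g); go([*g,.009],yaw+90)
go([.385,.277,.009],yaw+90)
E
```

```text
-0.19 [ 0.39680032 -0.03068045]
t 3.9 at [0.4055 0.2841 0.0036] F [-0.1 -0.   0.4] gap 0.0415
shift [-29.17 -11.85  -0.54] turn [ 0.    -0.     0.451]
-0.15 [ 0.43662931 -0.03437528]
t 3.9 at [0.4055 0.2841 0.0036] F [-0.1 -0.   0.4] gap 0.0415
shift [-30.92  -8.25  -0.54] turn [ 0.    -0.     0.451]
-0.105 [ 0.48143692 -0.03853195]
t 3.9 at [0.4055 0.2841 0.0036] F [-0.1 -0.   0.4] gap 0.0415
shift [-32.88  -4.2   -0.54] turn [ 0.    -0.     0.451]
t 3.9 at [0.4055 0.2841 0.0036] F [-0.1 -0.   0.4] gap 0.0415
shift [ 0.05 -2.17 -0.54] turn [ 0.    -0.     0.451]
```

servo_tool(moves=[[0.2, 0, 0, 0, 0, 0, 0], [0.2, 0, 0, 0, 0, 0, 0], [0.2, 0, 0, 0, 0, 0, 0], [0.2, 0, 0, 0, 0, 0, 0], [0.2, 0, 0, -0.4, 0, 0, 0], [0.2, 0, 0, -0.8, 0, 0, 0], [0.2, 0, 0, -0.8, 0, 0, 0], [0.2, 0, 0, -0.8, 0, 0, 0]], force=60)

```text
clock: 4.7
eef_pos: [0.4049, 0.2835, 0.011]
ee_rot: [0.57, 0.822, -0.001, -0.0]
ft_force: [0.5, -0.4, -5.4]
finger_gap: 0.0314
```

servo_tool(moves=[[0.2, 0, -1, 0, 0, 0, 0.1], [0.2, 0, -2.1, 0, 0, 0, 0.2], [0.2, 0, -2.1, 0, 0, 0, 0.3], [0.2, 0, -2.1, 0, 0, 0, 0.4], [0.2, -1.5, -2.6, 0, 0, 0, 0.451], [0.2, -4, -3.6, 0, 0, 0, 0.451], [0.2, -7, -4.7, 0, 0, 0, 0.451], [0.2, -10, -5.8, 0, 0, 0, 0.451], [0.2, -13, -6.9, 0, 0, 0, 0.451], [0.2, -16, -8, 0, 0, 0, 0.451], [0.2, -19, -9.1, 0, 0, 0, 0.451], [0.2, -22, -10.2, 0, 0, 0, 0.451], [0.2, -25, -11.3, 0, 0, 0, 0.451], [0.2, -27.5, -12.3, 0, 0, 0, 0.451], [0.2, -28.7, -12.7, 0, 0, 0, 0.451], [0.2, -28.7, -12.7, 0, 0, 0, 0.451], [0.2, -28.7, -12.7, 0, 0, 0, 0.451]])

```text
clock: 6.4
eef_pos: [0.3867, -0.0291, 0.0113]
ee_rot: [0.739, 0.673, -0.0, -0.0]
ft_force: [-1.5, -0.2, -4.8]
finger_gap: 0.031
```

```bash
python3 - <<'E'
from h import *
s,im,d=cam("top")
r=outline_of("top","square_leg");print([x["confidence"] for x in r])
print([(t,n,np.round(r["position"],3),round(r["confidence"],2)) for n in("top",) for t in("square_leg","square_edge") for r in spot_point(n,t)[:1]])
s,im,d=cam("wrist")
save("w2.png",np.ascontiguousarray(im))
print([(t,np.round(r["position"],3),round(r["confidence"],2)) for t in("square_leg","square_edge","tube_face") for r in spot_point("wrist",t)[:1]])
go([.44,-.03,.011],84.7)
E
```

```text
[0.82]
[('square_leg', 'top', array([ 0.418, -0.033,  0.01 ]), 0.84), ('square_edge', 'top', array([ 0.484, -0.071,  0.008]), 0.77)]
[('square_leg', array([ 0.416, -0.027,  0.011]), 0.91)]
t 6.8 at [ 0.3871 -0.0287  0.0114] F [-0.6 -0.6 -4.7] gap 0.0309
shift [0.36 5.28 0.04] turn [-0.    -0.     0.001]
```

View pics/w2.png

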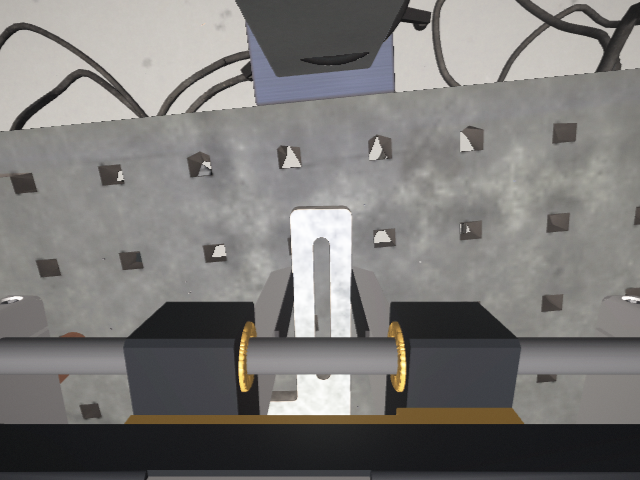

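servo_tool(moves=[[0.2, 0, 1.5, 0, 0, 0, 0], [0.2, 0, 3.5, 0, 0, 0, 0], [0.2, 0, 5.5, 0, 0, 0, 0], [0.2, 0, 7, 0, 0, 0, 0], [0.2, 0, 8, 0, 0, 0, 0], [0.2, 0, 8.5, 0, 0, 0, 0], [0.2, 0, 8.5, 0.4, 0, 0, 0], [0.2, 0, 8.5, 0.7, 0, 0, 0], [0.2, 0, 8.5, 0.7, 0, 0, 0], [0.2, 0, 8.5, 0.7, 0, 0, 0]])

```text
clock: 7.8
eef_pos: [0.4713, -0.037, 0.0045]
ee_rot: [0.739, 0.674, -0.0, -0.0]
ft_force: [-0.2, 0.7, -3.1]
finger_gap: 0.0312
```

```bash
python3 - <<'E'
from h import *
for n in("top","side"):
    s,im,d=cam(n)
    if n=="side": save("s2.png",cv2.resize(im[150:330,170:410],None,fx=3,fy=3,interpolation=2))
    print(n,[(t,np.round(r["position"],3),round(r["confidence"],2)) for t in("square_leg","square_edge","tube_face","grip_bar") for r in spot_point(n,t)[:1]])
go([.485,-.0385,.0036],84.7)
E
```

```text
top [('square_edge', array([ 0.573, -0.079,  0.004]), 0.81), ('tube_face', array([ 0.582, -0.105,  0.004]), 0.78), ('grip_bar', array([ 0.543, -0.1  ,  0.194]), 0.73)]
side [('square_leg', array([ 0.503, -0.042,  0.008]), 0.75), ('square_edge', array([ 0.571, -0.078,  0.004]), 0.76), ('tube_face', array([ 0.579, -0.101,  0.008]), 0.74), ('grip_bar', array([ 0.5  , -0.039,  0.008]), 0.19)]
t 8.3 at [ 0.4713 -0.037   0.0043] F [-0.9  0.2 -2.7] gap 0.0307
shift [-0.02  1.38  0.07] turn [-0.001 -0.    -0.   ]
```

View pics/s2.png

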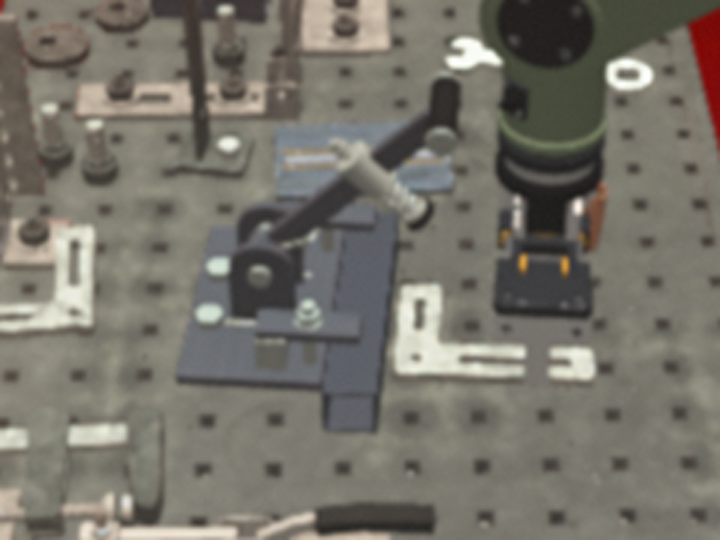

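The side view shows the square flat and parallel to the tube, short leg in front of it with a gap of about 1 cm, and the gripper clear of the lever. I'll creep in.

servo_tool(moves=[[0.2, 0, 0.2, 0.05, 0, 0, 0], [0.2, 0, 0.4, 0.05, 0, 0, 0], [0.2, 0, 0.6, 0.05, 0, 0, 0], [0.2, 0, 0.7, 0.05, 0, 0, 0], [0.2, 0, 0.8, 0.05, 0, 0, 0], [0.2, 0, 0.8, 0.05, 0, 0, 0]])

```text
clock: 8.9
eef_pos: [0.4783, -0.0373, 0.0035]
ee_rot: [0.739, 0.673, -0.001, -0.001]
ft_force: [-4.5, 1.6, -1.2]
finger_gap: 0.0307
```

servo_tool(moves=[[0.2, 0, 0.05, 0, 0, 0, 0], [0.2, 0, 0.1, 0, 0, 0, 0], [0.2, 0, 0.15, 0, 0, 0, 0], [0.2, 0, 0.2, 0, 0, 0, 0], [0.2, 0, 0.2, 0, 0, 0, 0]])

```text
clock: 9.4
eef_pos: [0.4783, -0.0373, 0.0034]
ee_rot: [0.739, 0.674, -0.002, -0.003]
ft_force: [-9.2, 0.5, 4.2]
finger_gap: 0.0312
```

servo_tool(moves=[[0.2, 0, 0.1, 0, 0, 0, 0], [0.2, 0, 0.2, 0, 0, 0, 0], [0.2, 0, 0.2, 0, 0, 0, 0]])

```text
clock: 9.7
eef_pos: [0.4784, -0.0373, 0.0034]
ee_rot: [0.739, 0.674, -0.004, -0.005]
ft_force: [-14.4, 1.2, 9.5]
finger_gap: 0.031
```

```bash
python3 - <<'E'
from h import *
s,im,d=cam("wrist"); save("w3.png",im)
for n in("top","side"):
    s,im,d=cam(n)
    if n=="side": save("s3.png",cv2.resize(im[220:300,250:380],None,fx=6,fy=6,interpolation=2))
    print(n,[(t,np.round(r["position"],3),round(r["confidence"],2)) for t in("square_leg","square_edge","tube_face") for r in spot_point(n,t)[:1]])
go([.485,-.0385,.0036],84.7)
print(s["wrist_torque"])
E
```

```text
top [('square_edge', array([ 0.579, -0.08 , -0.002]), 0.74), ('tube_face', array([ 0.582, -0.105,  0.001]), 0.63)]
side [('square_leg', array([ 0.511, -0.04 ,  0.005]), 0.76), ('tube_face', array([ 0.581, -0.101,  0.006]), 0.72)]
t 10.15 at [ 0.4784 -0.0373  0.0034] F [-13.3   1.5   9.6] gap 0.0314
shift [-0.06  0.67 -0.03] turn [-0.012 -0.001  0.   ]
[ 0.24179028  2.60836328 -0.13761742]
```

View pics/s3.png

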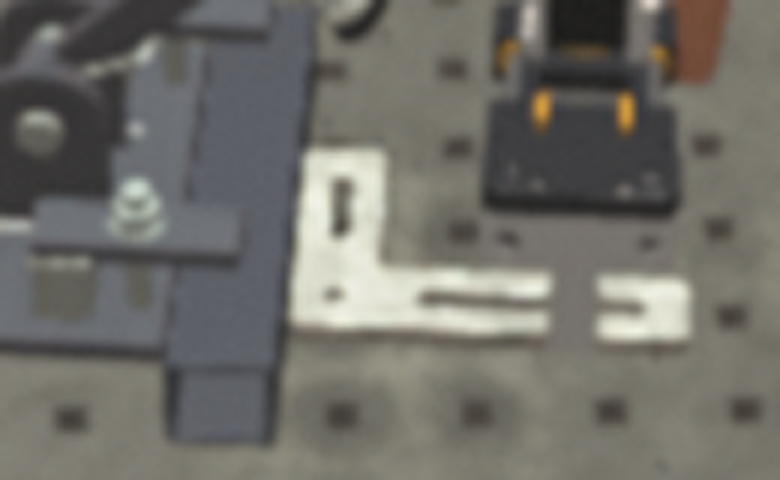

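The edge looks flush along its whole length. I'll relax the push, open, and back off up and towards me for a check.

servo_tool(moves=[[0.2, 0, -0.15, 0, 0, 0, 0], [0.2, 0, -0.3, 0, 0, 0, 0], [0.2, 0, -0.3, 0, 0, 0, 0], [0.55, 0, -0.3, 0, 0, 0, 0], [0.55, 0, -0.3, 0, 0, 0, 0], [0.55, 0, -0.3, 0, 0, 0, 0], [0.55, 0, -0.3, 0, 0, 0, 0], [0.55, 0, -0.3, -1, 0, 0, 0], [0.55, 0, -0.3, -3, 0, 0, 0], [0.55, 0, -1, -6, 0, 0, 0], [0.55, 0, -2, -10, 0, 0, 0], [0.55, 0, -3, -14, 0, 0, 0], [0.55, 0, -3, -18, 0, 0, 0], [0.55, 0, -3, -22, 0, 0, 0], [0.55, 0, -3, -25, 0, 0, 0], [0.55, 0, -3, -25, 0, 0, 0], [0.55, 0, -3, -25, 0, 0, 0]])

```text
clock: 11.85
eef_pos: [0.4541, -0.0355, 0.2547]
ee_rot: [0.739, 0.674, 0.001, 0.001]
ft_force: [-0.1, -0.2, 0.7]
finger_gap: 0.0515
```

```bash
python3 - <<'E'
from h import *
s,im,c,Q,res=square("w4.png")
p,e=fit(res,[.5065,-.04,np.radians(-95.3)]); y=p[2]+np.pi/2
print(c,p,np.degrees(y),e)
print("edge",p[:2]+.034*np.array([np.cos(p[2]),np.sin(p[2])])+.075*np.array([np.cos(y),np.sin(y)]))
for n in("wrist","top","side"):
    if n!="wrist": s,im,d=cam(n)
    print(n,[(t,np.round(r["position"],3),round(r["confidence"],2)) for t in("square_leg","square_edge","tube_face","grip_bar") for r in spot_point(n,t)[:1]])
    if n=="top":
        save("t4.png",cv2.resize(im[160:300,290:440],None,fx=5,fy=4.2,interpolation=2))
go([.543,-.0985,.25],84.7)
E
```

```text
0.81 [ 0.50872381 -0.04128443 -1.66260233] -5.2600963799208715 0.0007413925168619712
edge [ 0.58029095 -0.08201703]
wrist [('square_edge', array([ 0.582, -0.079,  0.001]), 0.74), ('tube_face', array([ 0.579, -0.103,  0.006]), 0.97), ('grip_bar', array([ 0.541, -0.097,  0.193]), 0.57)]
top [('square_edge', array([ 0.58 , -0.082,  0.001]), 0.62), ('tube_face', array([ 0.581, -0.107,  0.005]), 0.92), ('grip_bar', array([ 0.54 , -0.1  ,  0.199]), 0.58)]
side [('square_leg', array([ 0.512, -0.042,  0.008]), 0.9), ('square_edge', array([ 0.58 , -0.08 ,  0.005]), 0.59), ('tube_face', array([ 0.578, -0.1  ,  0.006]), 0.77), ('grip_bar', array([ 0.539, -0.095,  0.199]), 0.59)]
t 12.65 at [ 0.4539 -0.0354  0.254 ] F [-1.2  0.   0.2] gap 0.0519
shift [-5.46  9.46  0.4 ] turn [ 0.  0. -0.]
```

View pics/w4.png

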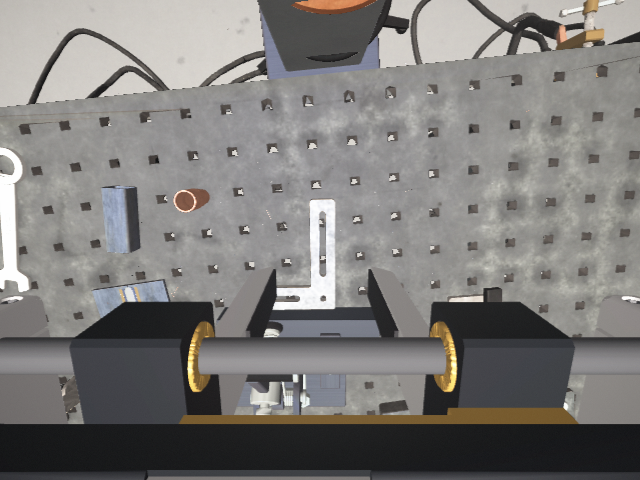

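The wrist view shows the square in place (px 275–335, 200–308) and the other parts undisturbed. It is at −5.26° against the tube's −5.3°, with the edge about 20 mm left of the lever line. Next I'll close the fingers and go over the bar.

servo_tool(moves=[[0, 0, 0, 0, 0, 0, 0], [0, 0, 0, 0, 0, 0, 0], [0, -2, 2, 0, 0, 0, 0], [0, -4, 5, 0, 0, 0, 0], [0, -5.5, 7.5, 0, 0, 0, 0], [0, -5.5, 9.2, 0, 0, 0, 0], [0, -5.5, 9.2, 0, 0, 0, 0], [0, -5.5, 9.2, 0, 0, 0, 0], [0, -5.5, 9.2, 2, 0, 0, 0], [0, -5.5, 9.2, 3.5, 0, 0, 0], [0, -5.5, 9.2, 4.2, 0, 0, 0], [0, -5.5, 9.2, 4.6, 0, 0, 0], [0, -5.5, 9.2, 4.6, 0, 0, 0]], force=30)

```text
clock: 13.95
eef_pos: [0.5396, -0.0983, 0.2079]
ee_rot: [0.739, 0.674, -0.0, -0.001]
ft_force: [0.5, -0.2, 0.4]
finger_gap: 0.0004
```

```bash
python3 - <<'E'
from h import *
go([.5425,-.0985,.207],84.7)
for n in ("side",):
    s,im,d=cam(n); save("s5.png",cv2.resize(im[150:300,220:400],None,fx=4,fy=4,interpolation=2))
    print([(np.round(r["position"],3),round(r["confidence"],2)) for t in("grip_bar",) for r in spot_point(n,t)[:2]])
for th in range(44,-3,-3):
    t=np.radians(th); print([0,0,round(-19*(np.cos(t)-np.cos(np.pi/4)),2),round(19*(np.sin(np.pi/4)-np.sin(t)),2)])
E
```

```text
t 13.95 at [ 0.5396 -0.0983  0.2079] F [ 0.5 -0.2  0.4] gap 0.0004
shift [0.01 0.29 0.09] turn [-0.001 -0.    -0.   ]
[(array([ 0.543, -0.094,  0.198]), 0.71), (array([ 0.435, -0.286,  0.013]), 0.43)]
[0, 0, np.float64(-0.23), np.float64(0.24)]
[0, 0, np.float64(-0.9), np.float64(0.97)]
[0, 0, np.float64(-1.54), np.float64(1.74)]
[0, 0, np.float64(-2.13), np.float64(2.54)]
[0, 0, np.float64(-2.68), np.float64(3.37)]
[0, 0, np.float64(-3.18), np.float64(4.22)]
[0, 0, np.float64(-3.64), np.float64(5.11)]
[0, 0, np.float64(-4.05), np.float64(6.01)]
[0, 0, np.float64(-4.42), np.float64(6.94)]
[0, 0, np.float64(-4.73), np.float64(7.88)]
[0, 0, np.float64(-5.0), np.float64(8.84)]
[0, 0, np.float64(-5.22), np.float64(9.81)]
[0, 0, np.float64(-5.38), np.float64(10.79)]
[0, 0, np.float64(-5.49), np.float64(11.78)]
[0, 0, np.float64(-5.55), np.float64(12.77)]
[0, 0, np.float64(-5.56), np.float64(13.77)]
```

View pics/s5.png

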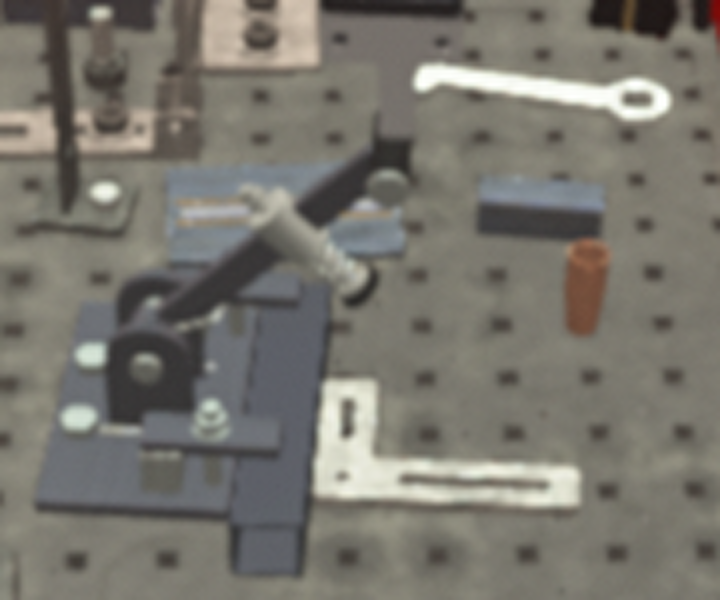

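The shut fingers sit just on top of the bar (crop px about 395, 150). I'll press along the arc.

servo_tool(moves=[[0, 0, 0.3, 0.1, 0, 0, 0], [0, 0, 0.1, 0.3, 0, 0, 0], [0, 0, -0.3, 0.7, 0, 0, 0], [0, 0, -0.6, 1.1, 0, 0, 0], [0, 0, -1.2, 1.8, 0, 0, 0], [0, 0, -1.8, 2.6, 0, 0, 0], [0, 0, -2.4, 3.5, 0, 0, 0], [0, 0, -2.9, 4.3, 0, 0, 0], [0, 0, -3.3, 5.2, 0, 0, 0], [0, 0, -3.7, 6.1, 0, 0, 0], [0, 0, -4.1, 7.0, 0, 0, 0], [0, 0, -4.4, 8, 0, 0, 0], [0, 0, -4.7, 8.9, 0, 0, 0], [0, 0, -4.9, 9.9, 0, 0, 0], [0, 0, -5.1, 10.9, 0, 0, 0], [0, 0, -5.2, 11.5, 0, 0, 0], [0, 0, -5.2, 11.5, 0, 0, 0]])

```text
clock: 15.75
eef_pos: [0.4882, -0.0937, 0.0919]
ee_rot: [0.739, 0.674, -0.0, -0.0]
ft_force: [-2.6, 0.9, 3.2]
finger_gap: 0.0011
```

```bash
python3 - <<'E'
from h import *
go([.4865,-.0935,.073],84.7)
for n in("top","side"):
    s,im,d=cam(n); print(n,[(t,np.round(r["position"],3),round(r["confidence"],2)) for t in("grip_bar","square_edge") for r in spot_point(n,t)[:1]])
E
```

```text
t 15.75 at [ 0.4882 -0.0937  0.0919] F [-2.6  0.9  3.2] gap 0.0011
shift [ 0.01 -0.17  1.89] turn [-0.001 -0.    -0.   ]
top [('grip_bar', array([ 0.605, -0.3  , -0.003]), 0.56), ('square_edge', array([ 0.58 , -0.077,  0.001]), 0.61)]
side [('grip_bar', array([ 0.488, -0.087,  0.087]), 0.92), ('square_edge', array([ 0.579, -0.078,  0.007]), 0.57)]
```

Tracking the arc, with about 3 N on the wrist. Now slowly down to level.

servo_tool(moves=[[0, 0, -0.05, 0.4, 0, 0, 0], [0, 0, -0.1, 0.8, 0, 0, 0], [0, 0, -0.15, 1.2, 0, 0, 0], [0, 0, -0.15, 1.5, 0, 0, 0], [0, 0, -0.15, 1.8, 0, 0, 0], [0, 0, -0.15, 1.9, 0, 0, 0], [0, 0, -0.15, 1.9, 0, 0, 0], [0, 0, -0.15, 1.9, 0, 0, 0]])

```text
clock: 16.85
eef_pos: [0.4873, -0.0939, 0.0748]
ee_rot: [0.739, 0.674, 0.0, 0.0]
ft_force: [-3.7, 1.2, 10.0]
finger_gap: 0.0004
```

```bash
python3 - <<'E'
from h import *
go([.4865,-.0935,.073],84.7)
for n in("top","side"):
    s,im,d=cam(n); print(n,[(t,np.round(r["position"],3),round(r["confidence"],2)) for t in("grip_bar","pivot","square_leg","square_edge") for r in spot_point(n,t)[:1]])
save("s6.png",cv2.resize(im[150:300,220:400],None,fx=4,fy=4,interpolation=2))
E
```

```text
t 16.85 at [ 0.4873 -0.0939  0.0748] F [-3.7  1.2 10. ] gap 0.0004
shift [ 0.03 -0.08  0.18] turn [ 0.  0. -0.]
top [('pivot', array([ 0.674, -0.114,  0.057]), 0.94), ('square_leg', array([ 0.513, -0.041,  0.002]), 0.7), ('square_edge', array([ 0.579, -0.083,  0.   ]), 0.57)]
side [('grip_bar', array([ 0.486, -0.091,  0.068]), 0.65), ('pivot', array([ 0.675, -0.112,  0.059]), 0.7), ('square_leg', array([ 0.513, -0.04 ,  0.007]), 0.7), ('square_edge', array([ 0.577, -0.08 ,  0.004]), 0.75)]
```

View pics/s6.png

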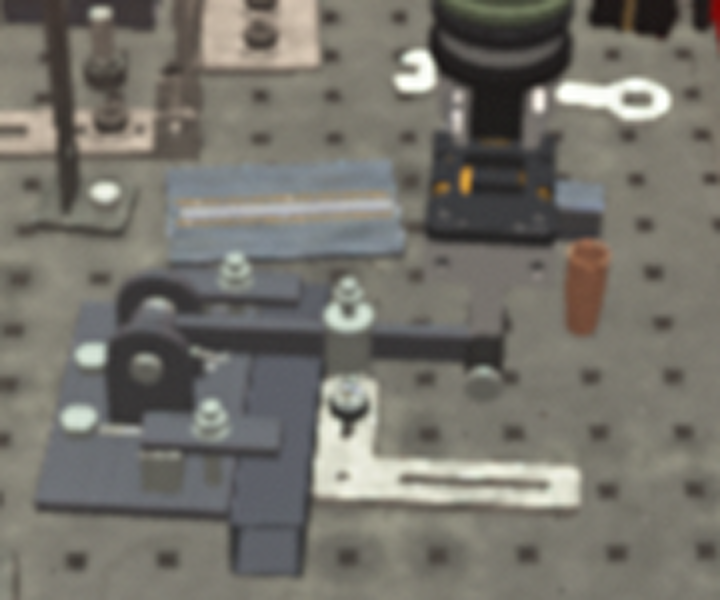

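The lever is almost level with its foot on the short leg (crop px 348, 400), at 10 N. I'll go 1.5 mm lower, then hold.

servo_tool(moves=[[0, 0, 0, 0.1, 0, 0, 0], [0, 0, 0, 0.15, 0, 0, 0], [0, 0, 0, 0.15, 0, 0, 0], [0, 0, 0, 0.15, 0, 0, 0], [0, 0, 0, 0.15, 0, 0, 0], [0, 0, 0, 0.15, 0, 0, 0], [0, 0, 0, 0.15, 0, 0, 0], [0, 0, 0, 0.15, 0, 0, 0], [0, 0, 0, 0.15, 0, 0, 0], [0, 0, 0, 0.15, 0, 0, 0], [0, 0, 0, 0.15, 0, 0, 0], [0, 0, 0, 0.15, 0, 0, 0], [0, 0, 0, 0.15, 0, 0, 0], [0, 0, 0, 0.15, 0, 0, 0], [0, 0, 0, 0.15, 0, 0, 0], [0, 0, 0, 0.15, 0, 0, 0], [0, 0, 0, 0.15, 0, 0, 0], [0, 0, 0, 0.15, 0, 0, 0], [0, 0, 0, 0.15, 0, 0, 0], [0, 0, 0, 0.15, 0, 0, 0]])

```text
clock: 19.35
eef_pos: [0.4873, -0.0939, 0.0736]
ee_rot: [0.739, 0.674, 0.0, 0.0]
ft_force: [-5.0, 1.3, 11.4]
finger_gap: 0.0003
```

servo_tool(moves=[[0, 0, 0, 0, 0, 0, 0], [0, 0, 0, 0, 0, 0, 0], [0, 0, 0, 0, 0, 0, 0], [0, 0, 0, 0, 0, 0, 0], [0, 0, 0, 0, 0, 0, 0], [0, 0, 0, 0, 0, 0, 0], [0, 0, 0, 0, 0, 0, 0], [0, 0, 0, 0, 0, 0, 0], [0, 0, 0, 0, 0, 0, 0], [0, 0, 0, 0, 0, 0, 0], [0, 0, 0, 0, 0, 0, 0], [0, 0, 0, 0, 0, 0, 0], [0, 0, 0, 0, 0, 0, 0], [0, 0, 0, 0, 0, 0, 0], [0, 0, 0, 0, 0, 0, 0], [0, 0, 0, 0, 0, 0, 0], [0, 0, 0, 0, 0, 0, 0], [0, 0, 0, 0, 0, 0, 0], [0, 0, 0, 0, 0, 0, 0], [0, 0, 0, 0, 0, 0, 0]])

```text
clock: 21.35
eef_pos: [0.4873, -0.0939, 0.0736]
ee_rot: [0.739, 0.674, 0.0, 0.0]
ft_force: [-4.9, 0.8, 11.7]
finger_gap: 0.0005
```

```bash
python3 - <<'E'
from h import *
go([.4865,-.0935,.073],84.7)
for n in("top","side"):
    s,im,d=cam(n); print(n,[(t,np.round(r["position"],3),round(r["confidence"],2)) for t in("grip_bar","pivot","square_leg","square_edge","tube_face","nozzle_mid","next_tube_mid","plate") for r in spot_point(n,t)[:1]])
E
```

```text
t 21.35 at [ 0.4873 -0.0939  0.0736] F [-4.9  0.8 11.7] gap 0.0005
shift [ 0.03 -0.08  0.06] turn [ 0.  0. -0.]
top [('pivot', array([ 0.675, -0.111,  0.061]), 0.56), ('square_leg', array([ 0.514, -0.039,  0.002]), 0.6), ('square_edge', array([ 0.578, -0.081,  0.002]), 0.62), ('tube_face', array([ 0.58 , -0.104,  0.003]), 0.61), ('next_tube_mid', array([ 0.438, -0.29 ,  0.011]), 0.68), ('plate', array([ 0.603, -0.302, -0.002]), 0.74)]
side [('grip_bar', array([ 0.486, -0.09 ,  0.068]), 0.68), ('pivot', array([ 0.68 , -0.11 ,  0.061]), 0.86), ('square_leg', array([ 0.511, -0.039,  0.008]), 0.96), ('square_edge', array([ 0.582, -0.08 ,  0.005]), 0.88), ('tube_face', array([ 0.576, -0.103,  0.011]), 0.71), ('nozzle_mid', array([ 0.42 , -0.183,  0.034]), 0.56), ('next_tube_mid', array([ 0.438, -0.288,  0.016]), 0.63), ('plate', array([ 0.605, -0.305,  0.002]), 0.98)]
```

```bash
python3 -c "
from workcell import *
finish_job()
print(state()['clock'])"
```

```text
the job is handed in; nothing more can be done
the job is handed in; nothing more can be done
```

The square is against the tube and the lever is held down level on it; I handed the job in at about 21.5 s on the robot's clock.

- **Square:** I gripped it across the longer leg, carried it round in front of the toggle clamp and pushed it against the tube until it stopped, at about 14 N. A check after letting go put it at −5.26° against the tube's −5.3°. Its edge was on the tube's near side, about 20 mm left of the lever line, with the longer leg pointing towards the robot.
- **Lever:** I pressed the bar from above with shut fingers and held it for more than 4 s. At the end the fingertips were 73.6 mm above the table, and 73 mm is level. The upward force was 11.7 N, so the foot should be in by about 6.5–7 mm. I worked that out from the height and force; it was not measured directly.
- **Other things:** the offcut, plate and nozzle were found within a few mm of where they started. The nozzle's last check came from the side camera only.

**Disagreement:** the side camera's network put the bar at 68 mm instead of about 62–63 mm. It had also read several mm high partway through the press, so I went by the fingertip height and force. No check failed.

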